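# Lower a ratchet clamp arm onto a bearing ring

### The job

A dark bearing ring lies in the nest of the bench clamp, ready to be held for checking, and the clamp's arm is parked up on its ratchet. With the fingertips, press the red catch on top of the arm until the pawl is clear of the teeth and, keeping it pressed, push the arm smoothly (no slamming) all the way down until it is fully home with its pad squeezing the ring; then let go, so that the pawl drops into the home notch and keeps the ring clamped. Grip and lift nothing, never force the arm against its teeth, and leave the ring in its nest and the things round the clamp where they are.

Things in the scene. Friction and masses are not known exactly. Their poses are not given: they have to be found in the camera images.
- ring_clamp: Grey bolted-down bench clamp, base plate 265 x 112 x 14 mm; origin on the bench under the plate, z up. The arm (18 mm wide, 22 mm high) points along its -x. Nest: steel disc 94 mm across, top 36 mm up, three small pins, centre at (-75, 0) mm. Arm pivot at (90, 0, 105) mm, axis along y. Toothed quadrant 195 mm tall. Fixed columns up to 0.36 m tall stand right of the clamp and near the robot's left.
- clamp_arm (a joint): Angle of the dark steel arm above level, rad: 0 = fully home (hard stop); starts at 0.36 to 0.68, most 0.85. Stiff hinge: it stays where left. Teeth 0.09 rad apart (lowest at 0.09) stop it going down, after at most one tooth of play, unless the catch is pressed. Going down takes about 3 N at the catch; the last 0.04 rad compress the pad's spring, 12 N at the end.
- knob (a point): Centre of the black ball (34 mm across) on the end of the arm, 322 mm from the pivot.
- release_catch (a joint): The red catch and the pawl, one steel bell crank pivoted in the arm, rad: 0 = pawl fully in a tooth or in the home notch, 0.10 = catch pressed fully down on its stop; up to 0.07 when the pawl rests part way up a tooth. The pawl is clear of the teeth above 0.075. A spring of 1 to 3 N at the catch returns it.
- catch_top (a point): Middle of the top of the red ribbed catch (42 mm along the arm, 20 mm wide, a low lip at each end), where it is now. Unpressed it lies 258 mm from the pivot along the arm and 33 mm above the arm's centre line, square to the arm; pressed fully, 17.5 mm above it, where it stops and the arm follows. Arm home and catch pressed: about 122 mm above the bench.
- press_pad: Black rubber-faced pad under the arm, 62 mm across, on a spring plunger 165 mm from the pivot. Origin in the middle of its underside. It meets the ring when the arm is about 0.04 rad above home.
- dark_ring: The dark bearing ring to be clamped, 66 mm across, 20 mm high, lying flat in the nest. Origin in the middle of its underside.
- bright_ring: Bystander: bright bearing ring, 60 mm across, 24 mm high. Origin in the middle of its underside.
- brush: Bystander: flat cleaning brush with a wooden handle, 182 mm long, 13 mm high. Origin under its middle.
- setting_block: Bystander: small steel gauge block standing on its edge, 35 mm long, 9 mm thick, 30 mm high. Origin in the middle of its underside.
Things that resemble listed ones, but are neither listed nor needed, are in the scene too. What is shaped like the dark_ring but green or pink is not meant.

How it is judged:
By the outcome, as a careful person would: the job done as asked, in the order asked, and still so for the second after the job is handed in, with the robot touching nothing.
It also fails if it takes over 42 s, if anything falls off the work surface, if the arm or the gripper's body presses on something with over 40 N, if the wrist force passes 120 N, or if a joint passes its speed limit or range.

### The arm

A 6-joint arm with a two-finger parallel gripper is mounted at the origin on the work surface; the furniture and walls round the work are solid. World frame = base frame: x ahead of the robot, y to its left, z up, the work surface at z = 0. Lengths are in mm, angles in rad, forces in N, time in s.
With the tool pointing down it reaches from about 325 to 875 mm from the base axis. Payload 4.4 kg.
Tool frame: the origin (TCP) lies on the centre line of the jaws, within the pads' length; the fingertips stand ahead of it and the grasp point (between the pads) lies 6 mm ahead of it (ctrl.tcp_to_tips is the z of the fingertips in the tool frame, in mm); z points along the fingers, y is the direction in which the jaws open and shut (so a half turn about z gives the same grasp; the last joint's range is limited). The gripper opens to 85 mm and grips with 20 to 120 N. Pads are 22 mm wide; open, the fingers measure 114 mm over their backs; the gripper's body (76 mm by 85 mm) begins 54 mm behind the grasp point. The pads swing forward as they close: fully open they stand 13 mm farther back than shut.
Start: joints at [0.951, 0.207, 1.542, -0, 1.393, -0.15], TCP at [260.317, 512.701, 256.282] pointing down, gripper open.
Joint ranges: [-2.73, 2.73], [-0.86, 2.22], [0.23, 2.46], [-1.11, 4.25], [0.08, 2.63], [-2.82, 2.82]. Speed limits (rad/s): [2.79, 2.79, 3.14, 3.14, 3.14, 3.14].

### API

Orientations are given as a 3x3 rotation matrix whose columns are the frame's x, y, z axes.
In Python, from plant import ctrl, sensors, optics gives the robot as it stands. Calls block until the motion is done:
- ctrl.move_ptp(position, orientation): joint-space move of the TCP to a pose.
- ctrl.move_l(position, rot=None, vel=150, threshold=None): straight line of the TCP; rot=None keeps the orientation; vel is the mean speed in mm/s. With threshold (N) it stops when the force on the tool has changed by that much, and returns True; else False.
- ctrl.set_joints(angles): joint-space move.
- ctrl.gripper_to(opening, force=None): finger opening in mm; force is the grip in N (None keeps the last); returns when the fingers have stopped.
- ctrl.hold(seconds).
- ctrl.solve_ik(position, orientation): joint angles nearest the present ones, or None.
- sensors.read_state(): the state.
- optics.grab_frame(name): name is "scene" or "top" or "wrist"; returns (picture, depth): 480x640x3 uint8, red, green, blue; 480x640 float32, mm along the optical axis (not along the pixel's ray), 0 where there is no reading.
- optics.camera_params(name): a dict with "mtx" (3x3 intrinsics, pixels), "R" (3x3) and "t" (3): a world point X has camera coordinates R X + t; the wrist camera has in their place "T_tool_cam" (4x4, takes a point from camera to tool coordinates, whose origin is the TCP and whose axes are the flange's). Camera axes: x right, y down, z forward; pixel columns grow to the right and rows downward; lengths in mm; the calibration is good to about 2 mm. The wrist camera is an equidistant fisheye: a pixel r from the principal point sees the ray r / f radians off the axis. A picture is of the moment at which its call begins: read the wrist's pose just before it. camera_params takes no time and is no camera call.
A pose or a line that the arm cannot do raises ctrl.MotionError and nothing moves.
- ctrl.finish_job(): hands the job in, once; it reports no verdict.
The state is a dict: "t": time; "q": joint angles; "qvel": joint speeds; "tau": joint torques, N m; "eef_pos": TCP position; "eef_rot": TCP orientation; "force": force on the tool from outside, world axes, zero at the start; "wrist_torque": the same for the moment, N m; "grip_width": finger opening in mm.
Only numpy, scipy, OpenCV 4.12 (cv2) and the standard library are available. Lean on these libraries where they do the work, as an engineer would, in place of code of your own. Each camera call takes 0.05 s, during which the arm holds its last target.

## Working session

There is one attempt and no reset: what is moved stays moved. The work goes in short steps, each a Python script; the robot and the scene stay as the last script left them, time stands still between calls to the robot, and variables do not carry over. Pictures are saved under pics/ and viewed, and the job is handed in when it is done.

```bash
ls; mkdir -p pics; python3 - <<'E'
from plant import ctrl,sensors,optics
import cv2,numpy as np
for n in ("scene","top","wrist"):
    p,d=optics.grab_frame(n); cv2.imwrite(f"pics/{n}0.png",p[:,:,::-1]); np.save(f"pics/{n}0.npy",d)
    print(n,optics.camera_params(n))
print(sensors.read_state(),ctrl.tcp_to_tips)
E
```

```text
pics
scene {'mtx': array([[499.23545006,   0.        , 312.05004989],
       [  0.        , 499.23545006, 236.15555074],
       [  0.        ,   0.        ,   1.        ]]), 'R': array([[ 0.76451553, -0.64432985,  0.01884279],
       [-0.32546084, -0.41107049, -0.85152586],
       [ 0.55640924,  0.64487215, -0.52397391]]), 't': array([-193.01741789,  415.18188731,  411.8937665 ])}
top {'mtx': array([[439.90953456,   0.        , 315.94725199],
       [  0.        , 439.90953456, 240.58580987],
       [  0.        ,   0.        ,   1.        ]]), 'R': array([[-0.00527559, -0.99941455,  0.0338041 ],
       [-0.99880238,  0.00362201, -0.04879219],
       [ 0.04864119, -0.03402103, -0.99823675]]), 't': array([314.70297543, 529.15798264, 987.60340993])}
wrist {'mtx': array([[371.64829954,   0.        , 320.5121616 ],
       [  0.        , 371.64829954, 246.18188423],
       [  0.        ,   0.        ,   1.        ]]), 'T_tool_cam': array([[ 8.76422351e-04, -9.59999752e-01, -2.79999480e-01,
         6.96162646e+01],
       [ 9.99999571e-01,  7.57869649e-04,  5.31669919e-04,
        -1.1523
[... 255 characters left out ...]
0,  2.55763684e-06,
        1.39351173e+00, -1.50477818e-01]), 'qvel': array([ 0.00120677, -0.00154758, -0.00458043,  0.00173335, -0.00077345,
        0.00089719]), 'tau': array([ 3.33719145e-04, -3.83506429e+01, -2.92037523e+01, -1.43454854e-04,
        6.63373066e-03, -1.15114429e-05]), 'eef_pos': array([259.99050309, 512.25569028, 255.364593  ]), 'eef_rot': array([[-8.91654476e-01,  4.52715335e-01, -1.05857624e-03],
       [ 4.52716489e-01,  8.91653295e-01, -1.47755901e-03],
       [ 2.74969370e-04, -1.79670703e-03, -9.99998348e-01]]), 'force': array([0.31248832, 0.63460537, 0.22949955]), 'wrist_torque': array([-0.02458731, -0.02346995,  0.02954498]), 'grip_width': 85.44195642107545} 25.0
```

View pics/scene0.png

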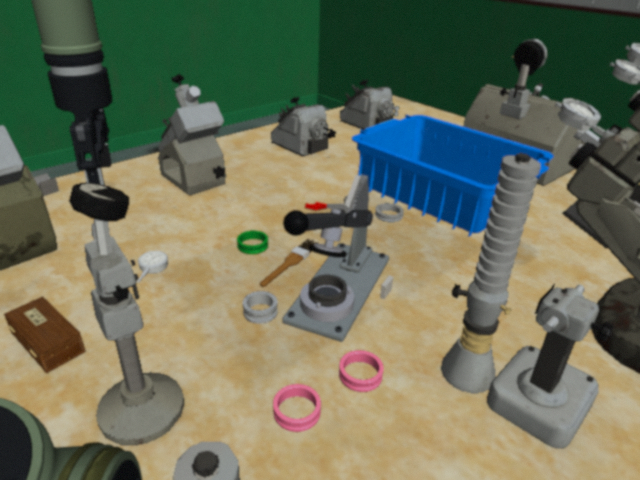

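View pics/top0.png

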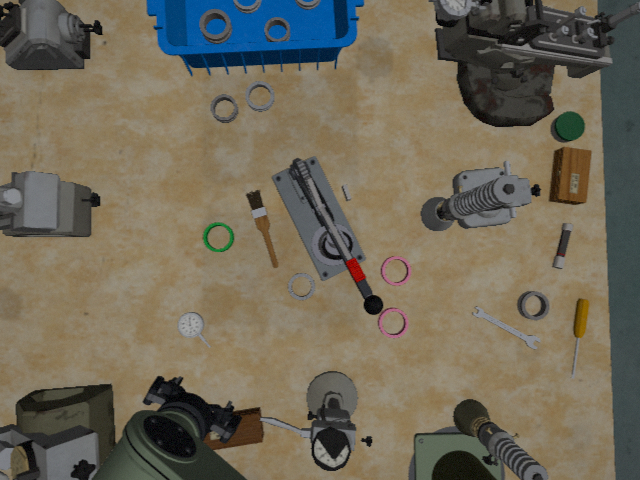

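View pics/wrist0.png

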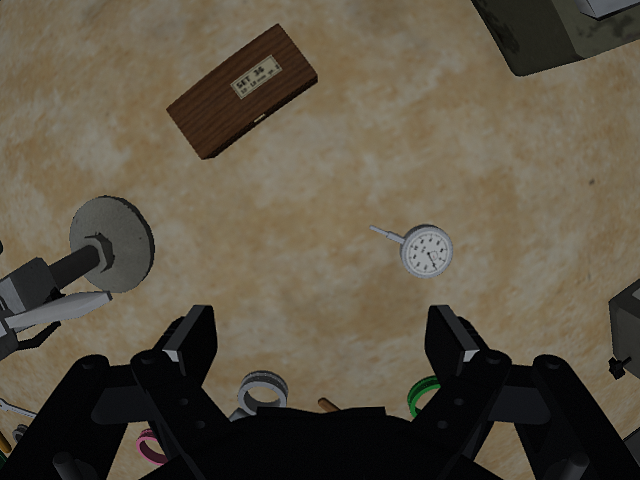

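The top view shows the clamp with its arm toward the image bottom right: red catch near (357,271), knob at (373,304), plate corners near (274,175), (318,158), (365,258), (322,279). I'll enlarge it next.

```bash
python3 - <<'E'
import cv2,numpy as np
p=cv2.imread("pics/top0.png"); c=p[145:325,240:420]; cv2.imwrite("pics/topc.png",cv2.resize(c,(800,600)[:1]*1+(800,) if 0 else (600,600),interpolation=cv2.INTER_CUBIC))
p=cv2.imread("pics/scene0.png"); c=p[160:345,230:415]; cv2.imwrite("pics/scenec.png",cv2.resize(c,(600,600),interpolation=cv2.INTER_CUBIC))
E
```

```text
(no output)
```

View pics/topc.png

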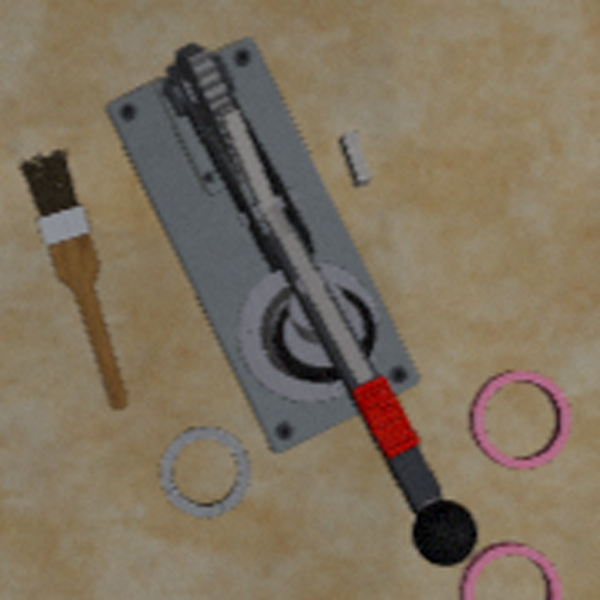

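View pics/scenec.png

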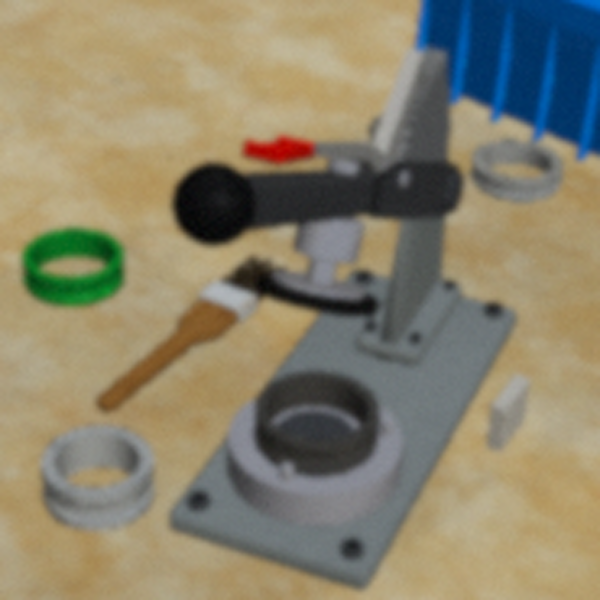

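The enlarged top crop gives the plate corners in crop pixels as (108,104), (252,38), (418,380), (274,452), with catch centre (385,416) and knob (444,532). The scene view confirms the dark ring is in the nest.

```bash
cat > h.py <<'E'
import numpy as np,cv2
from plant import ctrl,sensors,optics
cp=optics.camera_params
def ray(n,u,v):
    c=cp(n); d=np.linalg.inv(c['mtx'])@[u,v,1]; return -c['R'].T@c['t'], c['R'].T@d
def atz(n,u,v,z):
    o,d=ray(n,u,v); return o+d*(z-o[2])/d[2]
def dep(n,u,v,D):
    o,d=ray(n,u,v); return o+d*D
E
python3 - <<'E'
from h import *
C=np.array([(108,104),(252,38),(418,380),(274,452)])/3.3333+[240,145]
P=np.array([atz("top",u-.5+.15,v-.5+.15,14) for u,v in C]); print(P.round(1))
print([np.linalg.norm(P[i]-P[(i+1)%4]).round(1) for i in range(4)])
o=P.mean(0); x=(P[0]+P[1]-P[2]-P[3]); x=x/np.linalg.norm(x); yv=P[0]+P[3]-P[1]-P[2]; yv/=np.linalg.norm(yv)
print("origin",o,"x",x,"y",yv, "ang",np.arctan2(x[1],x[0]),np.arctan2(-yv[0],yv[1]))
p=cv2.imread("pics/top0.png").astype(int); D=np.load("pics/top0.npy")
for n in("top","scene"):
    p=cv2.imread(f"pics/{n}0.png").astype(int); D=np.load(f"pics/{n}0.npy")
    b,g,r=p[...,0],p[...,1],p[...,2]
    m=(r>120)&(g<60)&(b<60); 
    if n=="top": m[:, :330]=0;m[:,:][:240]=0;m[300:]=0
    v,u=np.nonzero(m); X=np.array([dep(n,a,b_,D[b_,a]) for a,b_ in zip(u,v) if D[b_,a]>0])
    print(n,len(u),X.mean(0),np.median(X,0),u.mean(),v.mean(),X.min(0),X.max(0))
    a=np.arctan2(x[1],x[0]); xx=np.array([np.cos(a),np.sin(a)])
    L=(X[:,:2]-o[:2])@np.array([[xx[0],-xx[1]],[xx[1],xx[0]]]); 
    print(L.min(0),L.max(0),np.median(L,0)); 
    i=np.polyfit(L[:,0],X[:,2],1); print("slope",i)
D=np.load("pics/top0.npy"); print("knob top",dep("top",373,304,D[304,373]))
k=dep("top",373,304,D[304,373]-0+17); print("knob c",k)
E
```

```text
[[676.8 410.9  14. ]
 [722.3 313.1  14. ]
 [489.1 202.1  14. ]
 [441.3 299.8  14. ]]
[np.float64(107.8), np.float64(258.2), np.float64(108.7), np.float64(260.4)]
origin [582.37814944 306.49348213  14.        ] x [0.90370469 0.42815632 0.        ] y [-0.43073572  0.90247811  0.        ] ang 0.44245164847041696 0.44530783999918955
top 230 [468.92981677 250.97098398 233.24230008] [467.98959697 251.71140088 237.78052607] 355.5652173913044 269.4130434782609 [449.2304164  200.32565536  -2.20226967] [490.67717177 267.74664845 251.17734898]
[-165.41691299  -39.10960192] [-106.52571924    8.16070787] [-126.5305558    -1.01251758]
slope [  0.35901414 278.58438574]
scene 101 [462.33270311 247.007753   241.35268808] [455.82783861 246.01411534 243.55099918] 316.1287128712871 206.05940594059405 [445.84321917 235.93170291 231.28235375] [486.02009268 267.99288495 248.53432916]
[-149.13225524   -9.39925653] [-108.19431671    8.96183947] [-142.88635448   -3.56811951]
slope [ -0.36772959 192.09353583]
knob top [410.96179823 225.27998686 259.05937847]
knob c [409.32940435 222.50703224 242.0443138 ]
```

```bash
python3 - <<'E'
from h import *
D=np.load("pics/top0.npy")
v,u=np.mgrid[0:480:2,0:640:2]
c=cp("top");o=-c['R'].T@c['t']
d=np.linalg.inv(c['mtx'])@np.stack([u.ravel(),v.ravel(),np.ones(u.size)])
X=(c['R'].T@(d*D[v,u].ravel())).T+o; X=X[D[v,u].ravel()>0]
# height map 40mm cells
for xx in range(800,60,-40):
    s=f"{xx:4d} "
    for yy in range(640,-400,-40):
        m=(abs(X[:,0]-xx)<20)&(abs(X[:,1]-yy)<20)
        s+=f"{int(X[m,2].max()) if m.any() else -1:4d}"
    print(s)
print("y   ",list(range(640,-400,-40)))
# knob crops
a=0.4435; xa=np.array([np.cos(a),np.sin(a),0]); z=np.array([0,0,1])
O=np.array([582.4,306.5,0])
for th in(.38,.41,.44,.47,.5):
    piv=O+90*xa+105*z; dd=-np.cos(th)*xa+np.sin(th)*z; n=np.sin(th)*xa+np.cos(th)*z
    for nm,P in(("knob",piv+322*dd),("catch",piv+258*dd+33*n)):
        r=[]
        for cam in("top","scene"):
            cc=cp(cam);q=cc['mtx']@(cc['R']@P+cc['t']);r.append((q[:2]/q[2]).round(1))
        print(th,nm,P.round(1),r)
E
```

```text
800    3   2  23  23  24   5   3   3   3   4   2   4   2   3   3   2   4   3  40  46  43  40  33  33   2   3
 760    2   3   2   3   3   5   4   3   4   2   3   2   3   3   3   5   4   6   2   3   3   3  32  34   4   5
 720    2   4   3   4   5   4   3   3  18   3   4   3   3   3   1   2   2   5   3   3   3   5  44  42  44   3
 680    2   3   2   4   4   3  22 190 131  16   3   3   3   3   3   3  45 180  43  43   3   2  43  43  40   4
 640    3   3   4   4  13  12  17 194 209  17  33   3   2   3   3 155  41 187 188 182  -1   3  43  42   3   3
 600    2   3   3   4  12  15  12  22 196 171  17   3   3   4 147 356 348 190 190 182   3   2  39  41   3   4
 560    3   2  21  20  18  11   2  16 191 202  45   3   3   3 154 349 343 177 178  41   3   4  21  23   3   1
 520    4   4  20  22   3  11  10  10 134 222 142  18   3   3   3   3   3   3   3   4   3   3  23  16   2   3
 480    3   2   5   3   3   2  12   2  54 236 243  19  21  22   6   3   4   3   3   3   3   3  22   3   6   3
 440    3   2   4   4   2   3   3  29  27  20 255 255  21  20   3   3   2   5   3   4   4   2   3   3   3   3
 
[... 1200 characters left out ...]
4])]
0.38 catch [458.3 247.6 231.3] [array([357.4, 275.4]), array([313.6, 213. ])]
0.41 knob [397.  218.4 233.4] [array([374.6, 310.7]), array([292.2, 234.2])]
0.41 catch [461.8 249.2 238.1] [array([357. , 273.5]), array([314.9, 207.6])]
0.44 knob [400.5 220.1 242.2] [array([374.5, 309.1]), array([293.6, 227. ])]
0.44 catch [465.5 251.  244.7] [array([356.4, 271.4]), array([316.2, 202.2])]
0.47 knob [404.4 221.9 250.8] [array([374.2, 307.4]), array([295. , 219.8])]
0.47 catch [469.4 252.8 251.3] [array([355.8, 269.3]), array([317.5, 196.8])]
0.5 knob [408.4 223.9 259.4] [array([373.9, 305.5]), array([296.6, 212.5])]
0.5 catch [473.5 254.8 257.7] [array([355.1, 266.9]), array([318.9, 191.5])]
```

```bash
cat >> h.py <<'E'
a=0.4435; xa=np.array([np.cos(a),np.sin(a),0]); ya=np.array([-np.sin(a),np.cos(a),0]); Z=np.array([0,0,1.])
O=np.array([584.,306.5,0])
def pose(th,h,r=258,sx=1,mode='x',tilt=None,lat=0):
    """tip at r along arm, h above centre line"""
    t=th if tilt is None else tilt
    piv=O+90*xa+105*Z+lat*ya; dd=-np.cos(th)*xa+np.sin(th)*Z; n=np.sin(th)*xa+np.cos(th)*Z
    zt=-(np.sin(t)*xa+np.cos(t)*Z); al=sx*(-np.cos(t)*xa+np.sin(t)*Z)
    if mode=='x': R=np.column_stack([al,np.cross(zt,al),zt])
    else: R=np.column_stack([np.cross(al,zt),al,zt])
    P=piv+r*dd+h*n
    return P-zt*ctrl.tcp_to_tips,R
E
python3 - <<'E'
from h import *
for mode in 'xy':
  for sx in(1,-1):
    for th,h in((.45,150),(.45,40),(.45,17),(.2,17),(0,17)):
      p,R=pose(th,h,sx=sx,mode=mode); q=ctrl.solve_ik(p,R); print(mode,sx,th,h,p.round(0),None if q is None else np.round(q,2))
E
```

```text
x 1 0.45 150 [524. 278. 375.] [ 0.36  0.48  1.01 -0.04  2.11 -1.67]
x 1 0.45 40 [481. 258. 276.] [ 0.35  0.42  1.29 -0.04  1.88 -1.66]
x 1 0.45 17 [472. 253. 255.] [ 0.35  0.41  1.34 -0.04  1.84 -1.66]
x 1 0.2 17 [444. 240. 197.] [ 0.34  0.24  1.64 -0.02  1.46 -1.67]
x 1 0 17 [432. 234. 147.] [ 0.32  0.15  1.85 -0.    1.14 -1.69]
x -1 0.45 150 [524. 278. 375.] [ 0.36  0.48  1.01 -0.04  2.11  1.47]
x -1 0.45 40 [481. 258. 276.] [ 0.35  0.42  1.29 -0.04  1.88  1.48]
x -1 0.45 17 [472. 253. 255.] [ 0.35  0.41  1.34 -0.04  1.84  1.48]
x -1 0.2 17 [444. 240. 197.] [ 0.34  0.24  1.64 -0.02  1.46  1.47]
x -1 0 17 [432. 234. 147.] [ 0.32  0.15  1.85 -0.    1.14  1.45]
y 1 0.45 150 [524. 278. 375.] None
y 1 0.45 40 [481. 258. 276.] None
y 1 0.45 17 [472. 253. 255.] None
y 1 0.2 17 [444. 240. 197.] None
y 1 0 17 [432. 234. 147.] None
y -1 0.45 150 [524. 278. 375.] [ 0.36  0.48  1.01 -0.04  2.11 -0.1 ]
y -1 0.45 40 [481. 258. 276.] [ 0.35  0.42  1.29 -0.04  1.88 -0.09]
y -1 0.45 17 [472. 253. 255.] [ 0.35  0.41  1.34 -0.04  1.84 -0.09]
y -1 0.2 17 [444. 240. 197.] [ 0.34  0.24  1.64 -0.02  1.46 -0.1 ]
y -1 0 17 [432. 234. 147.] [ 0.32  0.15  1.85 -0.    1.14 -0.12]
```

```bash
python3 - <<'E'
from h import *
s=sensors.read_state(); p=s['eef_pos'].copy(); p[2]=430
ctrl.move_l(p,vel=250)
ctrl.gripper_to(0)
P,R=pose(.45,150,sx=1); ctrl.move_ptp(P,R)
s=sensors.read_state(); print(s['t'],s['eef_pos'],P,s['grip_width'],s['force'])
np.savez("pics/w1.npz",p=s['eef_pos'],R=s['eef_rot'])
im,d=optics.grab_frame("wrist"); cv2.imwrite("pics/w1.png",im[:,:,::-1]); np.save("pics/w1.npy",d)
E
```

```text
3.1167 [523.8760783  278.77987781 375.158932  ] [524.20776295 278.09490125 374.79935071] 0.19188705148071328 [-0.5654009   0.48256519  0.89445932]
```

View pics/w1.png

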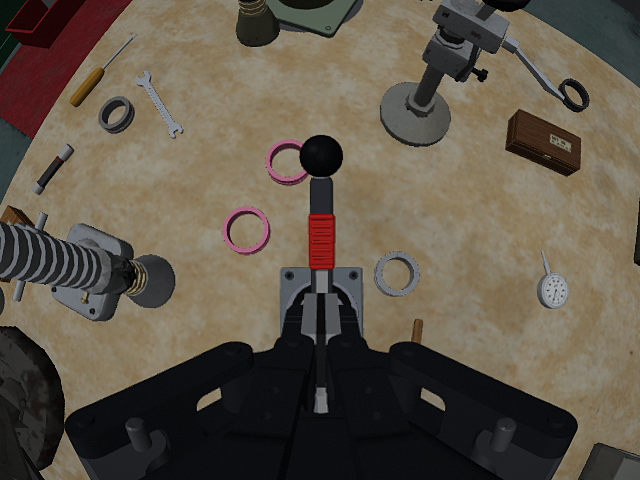

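The wrist view shows the catch centred near (321,242), the knob at (321,156), and the arm lined up with the closed fingers.

```bash
cat >> h.py <<'E'
def wr(u,v,D,p,R):
    c=cp("wrist"); K=c['mtx']; a_=(u-K[0,2])/K[0,0]; b_=(v-K[1,2])/K[1,1]; r=np.hypot(a_,b_)
    k=np.tan(r)/max(r,1e-9); X=np.array([a_*k,b_*k,1])*D
    X=(c['T_tool_cam']@np.r_[X,1])[:3]; return p+R@X
def loc(P):
    q=P-O; return np.array([q@xa,q@ya,q[2]])
E
python3 - <<'E'
from h import *
f=np.load("pics/w1.npz"); D=np.load("pics/w1.npy")
for u,v in((321,156),(321,220),(321,230),(321,242),(321,254),(321,262),(321,190),(321,205),(312,242),(331,242),(321,274),(321,283),(284,270),(360,270)):
    d=D[v,u]; L=loc(wr(u,v,d+(15 if v==156 else 0),f['p'],f['R']))
    w=np.array([L[0]-90,L[2]-105]); print((u,v),d,L.round(1),"r",np.hypot(*w).round(1),"ang",np.arctan2(w[1],-w[0]).round(4))
E
```

```text
(321, 156) 266.60004 [-194.3   -0.9  246.5] r 317.5 ang 0.4619
(321, 220) 275.17715 [-143.6   -0.8  244.6] r 272.1 ang 0.5385
(321, 230) 276.74283 [-136.6   -0.8  241.8] r 264.7 ang 0.5432
(321, 242) 276.72495 [-127.8   -0.8  240.4] r 256.4 ang 0.5561
(321, 254) 280.99316 [-119.6   -0.8  234.7] r 246.4 ang 0.554
(321, 262) 282.52826 [-113.8   -0.8  232.1] r 240.2 ang 0.5578
(321, 190) 280.3802 [-167.4   -0.8  243.3] r 292.2 ang 0.4929
(321, 205) 283.4772 [-156.9   -0.8  238.4] r 280.6 ang 0.4952
(312, 242) 277.50894 [-127.9   -7.5  239.6] r 256.1 ang 0.5533
(331, 242) 276.59692 [-127.8    6.7  240.5] r 256.5 ang 0.5565
(321, 274) 284.0147 [-104.9   -0.7  229.1] r 231.1 ang 0.5672
(321, 283) 284.76614 [-98.1  -0.7 227.3] r 224.4 ang 0.5763
(284, 270) 499.77545 [-129.6  -50.5   14.5] r 237.5 ang -0.3907
(360, 270) 500.64294 [-129.8   52.3   13.7] r 238.0 ang -0.3938
```

```bash
cat >> h.py <<'E'
TH0=.457
def tgt(th,h): return pose(th,h,r=256,sx=1,tilt=th-.07,lat=-.8)
def fn(th,f0=0):
    f=sensors.read_state()['force']-f0; n=np.sin(th)*xa+np.cos(th)*Z; t=-np.cos(th)*xa+np.sin(th)*Z
    return np.round([f@n,f@t,f@ya],2)
E
python3 - <<'E'
from h import *
P,R=tgt(TH0,45); ctrl.move_l(P,R,vel=100)
ctrl.hold(.2)
f0=np.mean([sensors.read_state()['force'] for _ in range(1)],0); np.save("f0.npy",f0)
print(f0)
for h in (34,30,27,24,21,19):
    P,R=tgt(TH0,h); r=ctrl.move_l(P,R,vel=30,threshold=12); 
    s=sensors.read_state(); print(h,r,round(s['t'],2),fn(TH0,f0),np.round(s['eef_pos']-P,2))
    if r: break
im,d=optics.grab_frame("scene"); cv2.imwrite("pics/s2.png",cv2.resize(im[160:345,230:415,::-1],(600,600),interpolation=cv2.INTER_CUBIC))
E
```

```text
[-0.38207415  1.04417836 -0.37266624]
34 False 5.07 [ 1.82  0.97 -2.25] [-0.2  -0.09 -0.27]
30 False 5.35 [ 0.1  -0.72 -1.41] [-0.18 -0.05 -0.2 ]
27 False 5.6 [ 0.78  0.91 -0.99] [-0.17 -0.03 -0.18]
24 False 5.85 [ 0.08  0.63 -1.47] [-0.18 -0.08 -0.24]
21 False 6.1 [ 2.71  0.19 -1.61] [0.2  0.06 0.37]
19 False 6.35 [ 3.02  1.24 -1.53] [ 0.02 -0.    0.21]
```

View pics/s2.png

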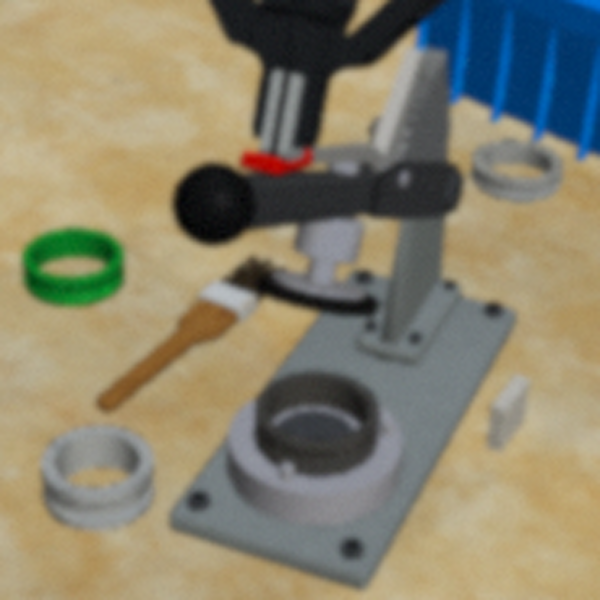

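The tips now sit on the red catch and it has begun to go down; the arm has not moved. I'll keep pressing.

```bash
python3 - <<'E'
from h import *
f0=np.load("f0.npy")
def avg(th):
    L=[]
    for _ in range(4): ctrl.hold(.03); L.append(fn(th,f0))
    return np.mean(L,0).round(2)
for h in (17,15.5,14,12.5,11):
    P,R=tgt(TH0,h); r=ctrl.move_l(P,R,vel=20,threshold=12); 
    s=sensors.read_state(); print(h,r,round(s['t'],2),avg(TH0),np.round(s['eef_pos']-P,2))
    if r: break
im,d=optics.grab_frame("scene"); cv2.imwrite("pics/s3.png",cv2.resize(im[160:345,230:415,::-1],(600,600),interpolation=cv2.INTER_CUBIC))
E
```

```text
17 False 6.65 [ 3.16  1.9  -1.11] [-0.12 -0.1   0.04]
15.5 False 7.03 [ 3.92  3.08 -1.53] [-0.17 -0.1   0.05]
14 False 7.42 [ 3.73  3.27 -1.44] [-0.11 -0.07  0.02]
12.5 False 7.8 [ 3.5   3.79 -1.46] [-0.05 -0.01 -0.  ]
11 False 8.18 [ 3.44  3.61 -1.56] [-0.01  0.03 -0.03]
```

View pics/s3.png

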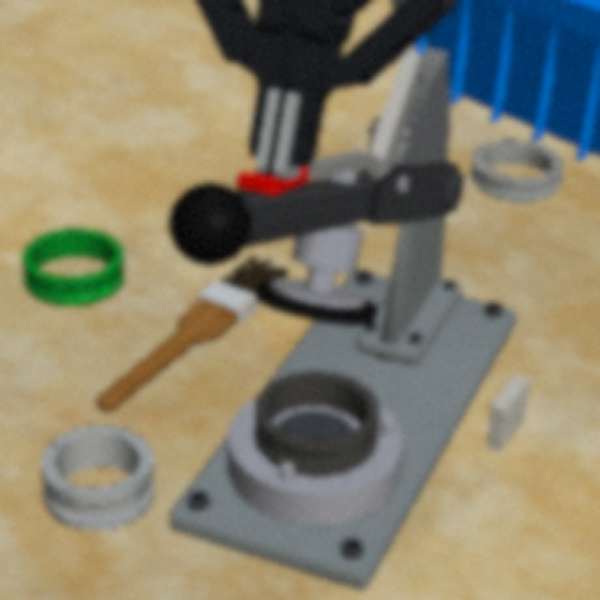

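The arm is following the catch at about 3.5 N, so the pawl is clear. Next I'll sweep down along the arc.

```bash
python3 - <<'E'
from h import *
f0=np.load("f0.npy")
for th in (.39,.35,.30,.25,.20,.15,.11,.08,.06):
    P,R=tgt(th,16.5); r=ctrl.move_l(P,R,vel=45,threshold=12); 
    s=sensors.read_state(); print(th,r,round(s['t'],2),fn(th,f0),np.round(s['eef_pos']-P,2))
    if r: break
im,d=optics.grab_frame("scene"); cv2.imwrite("pics/s4.png",cv2.resize(im[160:345,230:415,::-1],(600,600),interpolation=cv2.INTER_CUBIC))
E
```

```text
0.39 False 8.78 [ 3.83 -0.54 -1.68] [0.46 0.28 0.13]
0.35 False 9.17 [ 3.34 -0.53 -0.85] [0.12 0.11 0.  ]
0.3 False 9.61 [ 3.79  0.74 -1.25] [-0.07 -0.01  0.13]
0.25 False 10.05 [ 4.26  0.2  -1.03] [-0.1  -0.03  0.13]
0.2 False 10.49 [ 3.48  0.85 -1.38] [-0.04 -0.06  0.17]
0.15 False 10.93 [ 4.47  0.82 -0.99] [-0.07 -0.05  0.17]
0.11 False 11.32 [ 3.61  1.08 -0.51] [-0.13 -0.04  0.12]
0.08 False 11.64 [ 3.23  1.28 -0.19] [-0.09 -0.05  0.11]
0.06 False 11.91 [ 3.65  0.19 -1.62] [-0.02 -0.02  0.11]
```

View pics/s4.png

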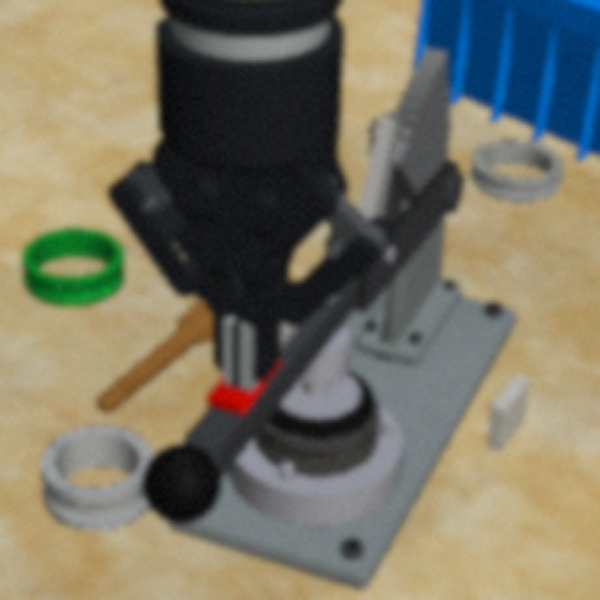

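The pad is just above the ring, tips still on the catch. Now the slow final stretch, watching force.

```bash
python3 - <<'E'
from h import *
f0=np.load("f0.npy")
th=.06
while th>-.05:
    th-=.008 if th>.02 else .004
    P,R=tgt(th,16.5); r=ctrl.move_l(P,R,vel=15,threshold=8); ctrl.hold(.05)
    s=sensors.read_state(); f=fn(th,f0); print(round(th,3),r,round(s['t'],2),f,np.round(s['eef_pos']-P,2))
    if f[0]>19: break
s=sensors.read_state(); print("tip z",(s['eef_pos']+25*s['eef_rot'][:,2]))
im,d=optics.grab_frame("scene"); cv2.imwrite("pics/s5.png",cv2.resize(im[160:345,230:415,::-1],(600,600),interpolation=cv2.INTER_CUBIC))
E
```

```text
0.052 False 12.3 [ 2.42 -0.33 -1.15] [0.06 0.01 0.03]
0.044 False 12.64 [ 4.55  0.59 -1.5 ] [0.07 0.02 0.17]
0.036 False 12.98 [ 5.83  1.13 -0.01] [0.11 0.04 0.33]
0.028 False 13.32 [ 6.86  2.35 -1.07] [0.13 0.05 0.47]
0.02 False 13.67 [ 8.    2.82 -1.09] [0.17 0.06 0.64]
0.016 False 13.97 [ 9.2   2.79 -0.84] [0.18 0.06 0.79]
0.012 False 14.27 [10.16  3.42 -1.57] [0.19 0.07 0.87]
0.008 False 14.57 [10.35  3.86 -1.34] [0.19 0.08 0.95]
0.004 False 14.87 [10.5   3.42 -1.65] [0.22 0.07 1.06]
-0.0 False 15.17 [11.12  3.86 -0.7 ] [0.22 0.09 1.13]
-0.004 False 15.47 [12.47  4.02 -0.08] [0.24 0.09 1.27]
-0.008 False 15.77 [14.98  5.6   0.05] [0.29 0.09 1.65]
-0.012 False 16.07 [18.55  8.22 -1.13] [0.34 0.12 2.2 ]
-0.016 False 16.37 [22.62  9.36 -0.15] [0.41 0.15 2.75]
tip z [434.63000391 234.60340568 120.1555774 ]
```

View pics/s5.png

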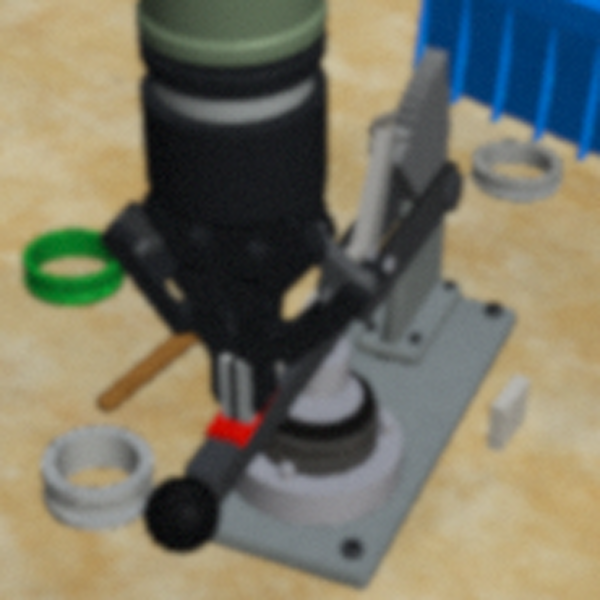

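Force climbed with the pad spring to about 12 N and then steeply to 22 N: the arm is on its stop. I'll let go briskly straight up so the pawl drops in before the arm can creep.

```bash
python3 - <<'E'
from h import *
P,R=tgt(-.016,16.5); P=P.copy(); P[2]+=100
ctrl.move_l(P,R,vel=350)
s=sensors.read_state(); print(s['t'],s['force'])
P2,R2=pose(.25,190,sx=1,tilt=.25); 
np.savez("pics/w6.npz",p=s['eef_pos'],R=s['eef_rot'])
for n in("wrist","scene","top"):
    im,d=optics.grab_frame(n); cv2.imwrite(f"pics/{n}6.png",im[:,:,::-1]); np.save(f"pics/{n}6.npy",d)
    if n=="scene": cv2.imwrite("pics/s6c.png",cv2.resize(im[160:345,230:415,::-1],(600,600),interpolation=cv2.INTER_CUBIC))
E
```

```text
16.85 [ 0.93520607 -0.51898977 -1.1462271 ]
```

View pics/s6c.png

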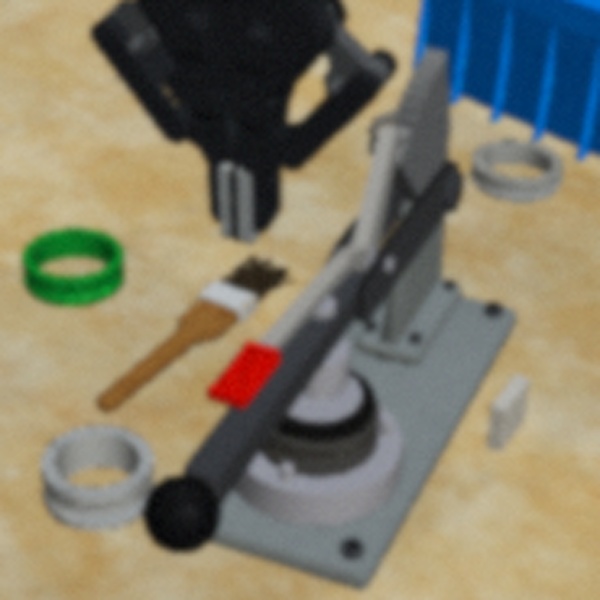

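View pics/wrist6.png

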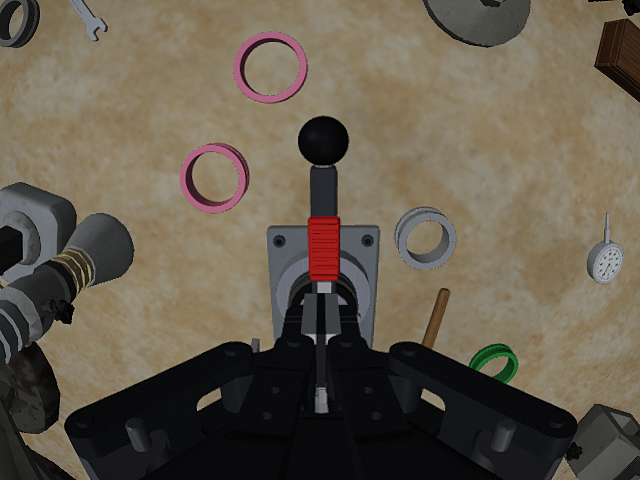

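The scene view shows the catch sprung up (about (245,375) in the crop), the knob still low at (182,512) and the pad on the ring. The wrist view has the catch at (324,248) and the knob at (323,140). I'll measure the angles.

```bash
python3 - <<'E'
from h import *
f=np.load("pics/w6.npz"); D=np.load("pics/wrist6.npy")
for u,v in((323,140),(323,180),(323,195),(323,208),(324,235),(324,248),(324,262)):
    d=np.median(D[v-1:v+2,u-1:u+2]); L=loc(wr(u,v,d+(15 if v==140 else 0),f['p'],f['R']))
    w=np.array([L[0]-90,L[2]-105]); print((u,v),L.round(1),"r",np.hypot(*w).round(1),"ang",np.arctan2(w[1],-w[0]).round(4))
for th in (0,.03,.09):
    cc=cp("scene"); P=O+90*xa+105*Z+322*(-np.cos(th)*xa+np.sin(th)*Z); q=cc['mtx']@(cc['R']@P+cc['t']); print(th,(q[:2]/q[2]-[230,160])*3.243)
E
```

```text
(323, 140) [-227.3   -1.1  107.4] r 317.3 ang 0.0076
(323, 180) [-201.9   -1.1  117.1] r 292.2 ang 0.0413
(323, 195) [-191.9   -1.1  117.1] r 282.1 ang 0.0427
(323, 208) [-183.    -1.1  117.1] r 273.2 ang 0.0441
(324, 235) [-171.9   -0.6  139.4] r 264.1 ang 0.1305
(324, 248) [-163.7   -0.5  140.4] r 256.1 ang 0.1387
(324, 262) [-153.9   -0.5  139.8] r 246.4 ang 0.1419
0 [177.77055172 522.34365391]
0.03 [177.70538888 504.95432232]
0.09 [178.51117378 468.29860143]
```

```bash
python3 - <<'E'
from plant import ctrl,sensors
ctrl.hold(.3); s=sensors.read_state(); print(s['t'],s['force']); ctrl.finish_job()
E
```

```text
17.3 [ 7.79107402e-01  1.52078773e-01 -3.67395389e-04]
the job is handed in; nothing more can be done
```

The ring is clamped and the job is handed in at t = 17.3 s. With the fingers closed, I pressed the red catch until the arm followed at about 3.5 N. I kept it pressed and took the arm down its arc from about 0.46 rad. The last stretch was slow, through the pad spring and onto the hard stop, reaching about 23 N at the tips. Then I let go straight up.

**Last checks:**
- **Arm:** it looks level. Its top reads a steady 117 mm above the bench along its length, against 116 mm expected at home.
- **Catch:** it is fully back up at about 140 mm, roughly 23 mm above the arm's top (22 mm expected unpressed). So I take the pawl to be in the home notch, which the cameras can't show directly.
- **Ring and surroundings:** the pad sits on the dark ring in its nest. The brush, bright ring and setting block look unmoved by eye; I did not measure them.
- **Robot:** clear by about 100 mm, with no force beyond noise.

**Small disagreements:** the knob measured about 317 mm from the pivot instead of 322 mm. In the scene camera it sat about 3 px above its predicted home position, but it was already there before I let go, while pressed on the stop. I put both down to calibration error.

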